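Count a row of eggs and mark the tally

TASK

Count the full row of five eggs in the tray: point down at each egg in turn with the fingertips, a finger's breadth (about 15 mm) above it and pausing about half a second over each, beginning at the end of the row farther from the bead tally and working towards it, without touching any egg. Then mark the count: with the fingertips push the free bead of the tally along its rod right up against the two beads already counted, and let go of it. Lift nothing, and leave the two eggs in the far row and the basket where they are.

Things in the scene. Friction and masses are not known exactly. Their poses are not given: they have to be found in the camera images.
- egg0: brown hen's egg, number 1 of the row of five, counting from the robot's left (+y) to its right; it stands upright, loose, in a cup of the grey pulp tray; 58 mm high, 44 mm across; origin at the lowest point of the egg, z up through its top, 58 mm above the origin. The eggs of the row stand 48 mm apart in a straight line; the tray's pulp peaks between them end 38 mm above the table, the egg tops about 71 mm above it
- egg1: brown hen's egg, number 2 of the row of five, counting from the robot's left (+y) to its right; it stands upright, loose, in a cup of the grey pulp tray; 58 mm high, 44 mm across; origin at the lowest point of the egg, z up through its top, 58 mm above the origin. The eggs of the row stand 48 mm apart in a straight line; the tray's pulp peaks between them end 38 mm above the table, the egg tops about 71 mm above it
- egg2: brown hen's egg, number 3 of the row of five, counting from the robot's left (+y) to its right; it stands upright, loose, in a cup of the grey pulp tray; 58 mm high, 44 mm across; origin at the lowest point of the egg, z up through its top, 58 mm above the origin. The eggs of the row stand 48 mm apart in a straight line; the tray's pulp peaks between them end 38 mm above the table, the egg tops about 71 mm above it
- egg3: brown hen's egg, number 4 of the row of five, counting from the robot's left (+y) to its right; it stands upright, loose, in a cup of the grey pulp tray; 58 mm high, 44 mm across; origin at the lowest point of the egg, z up through its top, 58 mm above the origin. The eggs of the row stand 48 mm apart in a straight line; the tray's pulp peaks between them end 38 mm above the table, the egg tops about 71 mm above it
- egg4: brown hen's egg, number 5 of the row of five, counting from the robot's left (+y) to its right; it stands upright, loose, in a cup of the grey pulp tray; 58 mm high, 44 mm across; origin at the lowest point of the egg, z up through its top, 58 mm above the origin. The eggs of the row stand 48 mm apart in a straight line; the tray's pulp peaks between them end 38 mm above the table, the egg tops about 71 mm above it
- spare0: one of two more eggs (same size and origin as the row's) standing apart in the tray's far row, 96 mm beyond the row of five, at the robot's left end; not to be counted
- spare1: one of two more eggs (same size and origin as the row's) standing apart in the tray's far row, 96 mm beyond the row of five, at the right of the middle; not to be counted
- tally: bead tally, fixed to the table at the left or the right of the egg tray: a light wooden board 270 x 70 x 10 mm, with a steel rod (5 mm thick, axis 36 mm above the table) along its middle between two posts 42 mm high at its ends, and three dark wooden beads on the rod. Origin at the centre of the board's underside, on the table; x runs along the rod, roughly away from the robot, towards the end with the two counted beads (centres 79 and 104 mm from the origin), z up
- bead_mid (a point): centre of the free bead, on the rod's axis: a dark wooden disc 48 mm in diameter and 24 mm thick along the rod, its top 60 mm above the table; the one bead that can move. Its axes are the tally's: it slides along +x
- bead (a joint): how far the free bead has been slid along the rod, m: 0 at the end nearer the robot, 0.110 when it meets the two counted beads. It slides with about 1 N of friction, stays where it is left, and cannot go further than 0.110
- basket: round blue plastic basket heaped with white eggs, 150 mm across, 87 mm high, loose, on the other side of the tray from the tally; origin at the centre of its underside; a bystander
Not all that is in view belongs to the job. What is shaped like the egg0 but green is not meant. What is shaped like the egg4 but turquoise is not meant.

How it is judged:
By the outcome, as a careful person would: the job done as asked, in the order asked, and still so for the second after the job is handed in, with the robot touching nothing.
It also fails if it takes over 54 s, if anything falls off the work surface, if the arm or the gripper's body presses on something with over 40 N, if the wrist force passes 120 N, or if a joint passes its speed limit or range.

ROBOT

A 7-joint arm with a two-finger parallel gripper is mounted at the origin on the work surface. World frame = base frame: x ahead of the robot, y to its left, z up, the work surface at z = 0. Lengths are in mm, angles in rad, forces in N, time in s.
With the tool pointing down it reaches from about 400 to 875 mm from the base axis. Payload 4.4 kg.
Tool frame: the origin (TCP) lies midway between the tips of the shut fingers; the grasp point (between the pads) lies 19 mm behind it; x points along the fingers, y is the direction in which the jaws open and shut, and the axes are right-handed (so a half turn about x gives the same grasp; the last joint's range is limited). The gripper opens to 85 mm and grips with 20 to 120 N. Pads are 22 mm wide; open, the fingers measure 114 mm over their backs; the gripper's body (76 mm by 85 mm) begins 54 mm behind the grasp point. The pads swing forward as they close: fully open they stand 13 mm farther back than shut.
Start: joints at [1.228, 0.628, 0.038, 1.517, -0.027, 0.996, -0.02], TCP at [177.659, -625.264, 231.313] pointing down, gripper open.
Joint ranges: [-3.06, 3.06], [-0.37, 2.12], [-1.25, 1.32], [0.18, 2.47], [-1.1, 4.24], [0.23, 1.98], [-2.94, 2.94]. Speed limits (rad/s): [2.57, 2.57, 3.14, 3.14, 3.14, 3.14, 3.14].

INTERFACE

Orientations are given as [roll, pitch, yaw] about the fixed x, y, z axes, in that order (R = Rz(yaw) Ry(pitch) Rx(roll)).
In Python, from cell import ctrl gives the robot as it stands.
- The arm moves only by the tool arm_command, never from a script. Its argument "series" is a list of rows, each a list of 7 numbers: the opening, from 0 (shut) to 1 (fully open), then the shift along the world's x, y, z in cm, then the turn, a rotation vector about the world's x, y, z in degrees. In form: [[claw, x, y, z, rx, ry, rz], ...]. A call has 1 to 20 rows; each row shifts and turns the commanded pose from where the row before left it; what a row does not reach is not made up. A row lasts 1/12 s, in which the tool goes at most 41.7 mm and 7.16 degrees, less where a joint would pass 70% of its speed; a pose out of reach is approached as far as the arm can. A call with a gripper value outside its range is refused whole. The fingers move at their own pace and stop on an object; the grip force is fixed at half the most. Time passes only in rows, so rows that do not move let the fingers close. It gives the time, the measured TCP pose, the force and the opening at its end, in the units of the state.
- ctrl.read_state(): the state, without advancing time (a new reading comes with each control period).
- ctrl.get_image(name): name is "side" or "top"; returns the picture (400x640x3 uint8, blue, green, red); there is no depth.
- ctrl.calibration(name): a dict with "fovy" (degrees; the focal length in pixels is half the picture's height over the tangent of half this angle, whatever the lens; pixels are square), "cx", "cy" (the principal point, pixels), "cam_to_world" (4x4, takes a point from camera to world coordinates). Camera axes: x right, y up, looking along -z (the intrinsics and any distortion apply to the point x, -y, -z); pixel columns grow to the right and rows downward; lengths in mm; the calibration is good to about 2 mm. A picture is of the moment at which its call begins. calibration takes no time and is no camera call.
- ctrl.finish_job(): hands the job in, once; it reports no verdict.
Trained networks look in the newest picture that a camera, given by its name, has taken for a name from the list of things; names that differ only in an ending like _2 or _b are one class to them, and where a whole thing is asked for, a point or a joint stands for the part that bears it (a point fixed in the world has none). Each returns a list of dicts, best first, with "conf" (0 to 1); they miss things now and then, are a little off and sometimes report something else, mostly with a low value. They report only what shows in the picture. A call takes as long as a camera call. They do not tell look-alikes from the thing itself.
- ctrl.spot_in(label, camera): "centre" ([x, y, z] in mm, in world coordinates, good to about 4 mm: the middle of the surface that is visible of it).
The state is a dict: "clock": time; "qpos": joint angles; "qd": joint speeds; "tau": joint torques, N m; "eef_pos": TCP position; "tool_rot": TCP orientation; "force": force on the tool from outside, world axes, zero at the start; "torque": the same for the moment, N m; "width": finger opening in mm.
Only numpy, scipy, OpenCV 4.12 (cv2) and the standard library are available. Lean on these libraries where they do the work, as an engineer would, in place of code of your own. Each camera call takes 0.05 s, during which the arm holds its last target.

## Working session

There is one attempt and no reset: what is moved stays moved. The work goes in short steps, Python scripts to look and compute and a tool call to move; the robot and the scene stay as the last step left them, time stands still between calls to the robot, and variables do not carry over. Pictures are saved under pics/ and viewed, and the job is handed in when it is done.

Besides the shell and the picture viewer there is one more tool, called after "Request:" as name([rows], argument=value, ...), one row to a line, values as JSON. arm_command: Moves the arm, as the interface text tells. Its arguments: {"type":"object","properties":{"series":{"type":"array"}},"required":["series"]}

```bash
mkdir -p pics; ls
python3 - <<'E'
from cell import ctrl
import cv2
for n in("top","side"):
    im=ctrl.get_image(n); cv2.imwrite(f"pics/{n}0.png",im)
    c=ctrl.calibration(n); print(n,c)
for l in("egg0","tally","bead_mid","basket"):
    for n in("top","side"):
        for d in ctrl.spot_in(l,n): print(l,n,d)
s=ctrl.read_state(); print(s)
E
```

```text
pics
top {'fovy': 52.87730808446147, 'cx': 323.7183854800631, 'cy': 199.47689358258572, 'cam_to_world': array([[ 1.62815633e-02,  9.98901929e-01, -4.39300282e-02,
         5.33558980e+02],
       [-9.99843509e-01,  1.65694725e-02,  6.19764391e-03,
         1.22202135e+00],
       [ 6.91873586e-03,  4.38222462e-02,  9.99015386e-01,
         9.91635553e+02],
       [ 0.00000000e+00,  0.00000000e+00,  0.00000000e+00,
         1.00000000e+00]])}
side {'fovy': 53.448830522907336, 'cx': 317.0451252592948, 'cy': 197.99055401021644, 'cam_to_world': array([[-9.20746781e-01,  2.65043034e-01, -2.86317229e-01,
         3.45459644e+02],
       [-3.89556005e-01, -5.83669354e-01,  7.12443825e-01,
         5.93927529e+02],
       [ 2.17136808e-02,  7.67516954e-01,  6.40660784e-01,
         6.10530910e+02],
       [ 0.00000000e+00,  0.00000000e+00,  0.00000000e+00,
         1.00000000e+00]])}
egg0 top {'centre': [489.6, -162.7, 46.3], 'conf': 0.85}
egg0 top {'centre': [553.4, 28.3, 60.6], 'conf': 0.75}
egg0 top {'centre': [549.4, -64.0, 59.4], 'conf': 0.7}
egg0 top {'centre': [559.9, 125.5, 61.5], 'c
[... 1021 characters left out ...]
64.0], 'conf': 0.87}
{'clock': 0.5, 'qpos': array([ 1.22823729,  0.62842018,  0.03851908,  1.51746412, -0.02700674,
        0.9962959 , -0.02001253]), 'qd': array([ 1.90621764e-03,  1.40139773e-03,  1.85733840e-04, -2.38428227e-05,
       -4.01261040e-04, -2.08235726e-04,  1.17961929e-03]), 'tau': array([-9.30370406e-04, -5.62799621e+01,  1.22421183e+00, -1.93602848e+01,
        1.08535649e-02,  2.72949364e-03, -2.18733703e-05]), 'eef_pos': array([ 177.61499556, -625.23888758,  231.28012185]), 'tool_rot': array([-1.94903107,  1.57072177,  1.46926253]), 'force': array([ 0.26747737, -0.24758353, -0.62325624]), 'torque': array([-0.01016281, -0.0006329 , -0.01222833]), 'width': 85.4818313118201}
```

View pics/top0.png

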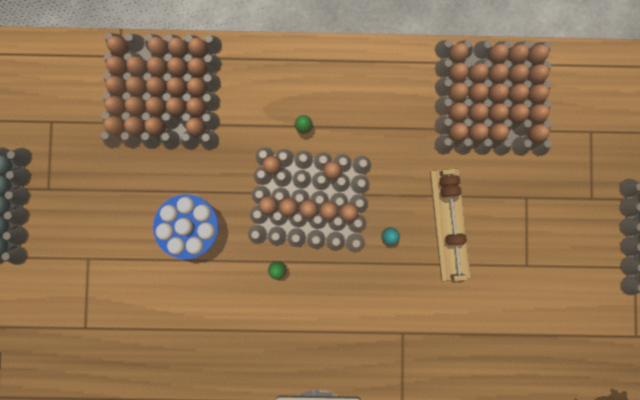

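View pics/side0.png

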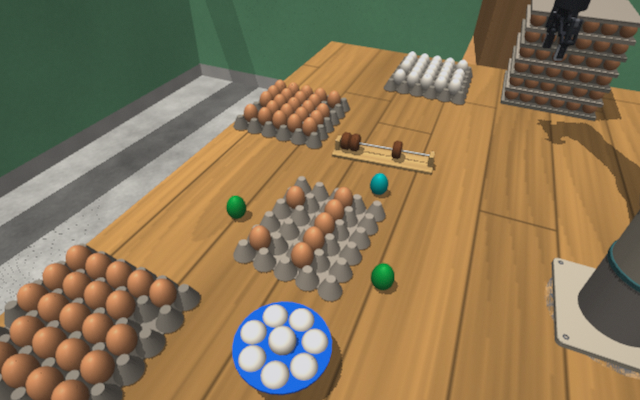

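```bash
cat > h.py <<'E'
import numpy as np,cv2
from cell import ctrl
def ray(n,u,v,z):
    c=ctrl.calibration(n);f=200/np.tan(np.radians(c["fovy"]/2));M=c["cam_to_world"]
    d=M[:3,:3]@np.array([(u-c["cx"])/f,-(v-c["cy"])/f,-1]);o=M[:3,3]
    return o+d*(z-o[2])/d[2]
def proj(n,p):
    c=ctrl.calibration(n);f=200/np.tan(np.radians(c["fovy"]/2));M=c["cam_to_world"]
    q=M[:3,:3].T@(np.array(p)-M[:3,3]);return c["cx"]+f*q[0]/-q[2],c["cy"]-f*q[1]/-q[2]
E
python3 - <<'E'
from h import *
im=cv2.imread("pics/top0.png")
hsv=cv2.cvtColor(im,cv2.COLOR_BGR2HSV)
for p in[(207,268),(212,349),(239,456),(200,300),(250,460),(187,451)]: print(p,hsv[p])
cv2.imwrite("pics/t_tray.png",cv2.resize(im[140:260,240:380],None,fx=5,fy=5,interpolation=cv2.INTER_CUBIC))
cv2.imwrite("pics/t_tally.png",cv2.resize(im[160:290,420:490],None,fx=4.5,fy=4.5,interpolation=cv2.INTER_CUBIC))
s=cv2.imread("pics/side0.png")
cv2.imwrite("pics/s_crop.png",cv2.resize(s[120:300,230:450],None,fx=3.3,fy=3.3,interpolation=cv2.INTER_CUBIC))
E
```

```text
(207, 268) [ 12 126 174]
(212, 349) [ 15 106 190]
(239, 456) [ 13 144 110]
(200, 300) [ 18  39 176]
(250, 460) [ 20 110 190]
(187, 451) [ 10 137  99]
```

View pics/t_tray.png

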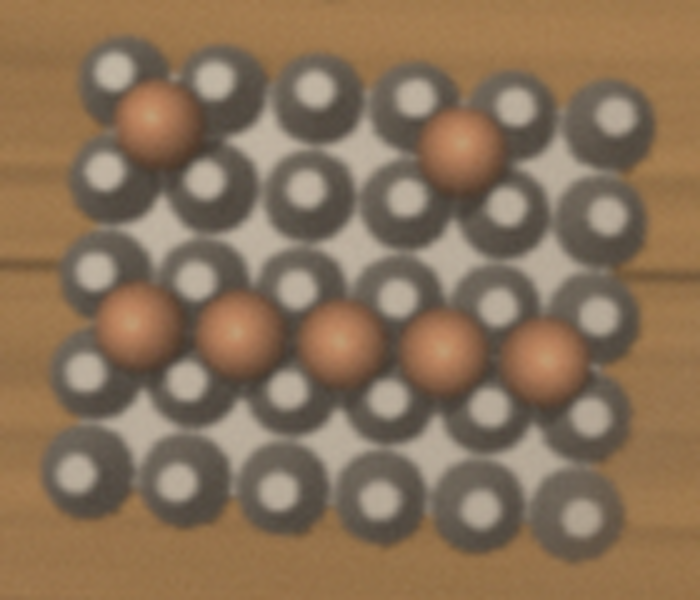

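View pics/t_tally.png

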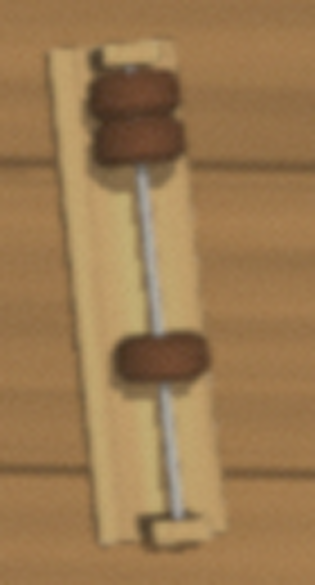

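View pics/s_crop.png

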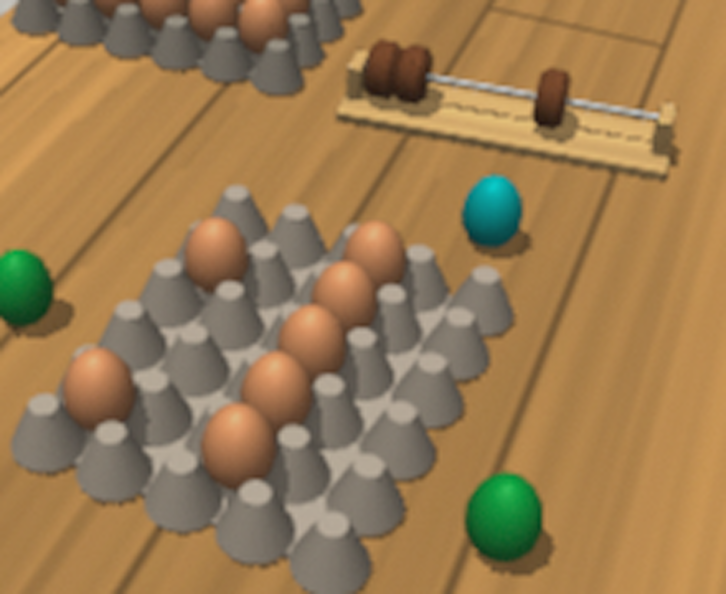

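The row of five (top px (268,205) to (349,212)) is brown and in the tray's second row. The green look-alikes (277,270) and (304,124) and the turquoise one (391,237) stand outside the tray, so they are not meant. The tally is on the right with its free bead at top px (456,239), so counting goes from egg0 (left) to egg4.

Run:
```python
from h import *
E=[(139,325),(239,335),(341,345),(443,352),(545,361)]
P=[]
for a,b in E:
    u,v=(a+.5)/5-.5+240,(b+.5)/5-.5+140
    P.append(ray("top",u,v,42)[:2])
P=np.array(P);print(P.round(1));print(np.linalg.norm(np.diff(P,axis=0),axis=1))
# fit with spacing 48
m=P.mean(0);d=P[-1]-P[0];d/=np.linalg.norm(d)
F=np.array([m+d*48*k for k in range(-2,3)]);print("fit",F.round(1),np.degrees(np.arctan2(*d)))
for p in F: print("side proj of centre",np.round((np.array(proj("side",[*p,42]))-[230,120])*3.3),"top of egg",np.round((np.array(proj("side",[*p,71]))-[230,120])*3.3))
T=lambda a,b,z:ray("top",(a+.5)/4.5-.5+420,(b+.5)/4.5-.5+160,z)[:2].round(1)
print("bead z60",T(161,357,58),T(161,357,50)); print("far post",T(132,55,42),"near post",T(180,532,42),"counted",T(135,95,50),T(139,138,50))
print("board corners",[T(*q,10) for q in((50,50),(175,42),(225,528),(100,543))])
b=np.array(T(161,357,50))
print("bead side",(np.array(proj("side",[*b,36]))-[230,120])*3.3, (np.array(proj("side",[*b,60]))-[230,120])*3.3)
```

```text
[[561.  128. ]
 [557.1  80.8]
 [553.1  32.5]
 [550.6 -15.7]
 [547.2 -63.9]]
[47.41960037 48.3708592  48.26702052 48.35730816]
fit [[560.7 128.1]
 [557.3  80.2]
 [553.8  32.4]
 [550.4 -15.5]
 [546.9 -63.4]] -175.87395295652976
side proj of centre [237. 443.] top of egg [237. 408.]
side proj of centre [275. 391.] top of egg [276. 356.]
side proj of centre [310. 342.] top of egg [312. 308.]
side proj of centre [343. 298.] top of egg [345. 264.]
side proj of centre [373. 256.] top of egg [376. 223.]
bead z60 [ 488.1 -311.3] [ 487.7 -314. ]
far post [ 646.  -301.1] near post [ 396.4 -326.8] counted [ 624.1 -300.1] [ 601.6 -302.3]
board corners [array([ 651.7, -266.4]), array([ 657.3, -334.7]), array([ 394.3, -362.2]), array([ 385.3, -294.6])]
bead side [548.32505648 100.07814392] [552.84058785  74.54140602]
```

Run:
```python
from h import *
from scipy.spatial.transform import Rotation as R
s=ctrl.read_state();m=R.from_euler("xyz",s["tool_rot"]).as_matrix();print(m.round(3),s["clock"])
for p in((505,98),(550,110),(603,118)):print(p,ray("side",*p,0).round())
print(proj("top",s["eef_pos"]),proj("side",s["eef_pos"]))
```

```text
[[ 0.     0.273 -0.962]
 [ 0.    -0.962 -0.273]
 [-1.    -0.    -0.   ]] 0.5
(505, 98) [ 230. -864.    0.]
(550, 110) [  86. -833.    0.]
(603, 118) [ -74. -847.    0.]
(np.float64(654.6473828300617), np.float64(414.2065696853807)) (np.float64(549.0880184019795), np.float64(57.54045190930813))
```

Request:
arm_command([
  [0,0.8,1.5,0,0,0,-1],
  [0,0.8,1.5,0,0,0,-1],
  [0,1.6,3,0,0,0,-1],
  [0,1.6,3,0,0,0,-1],
  [0,1.6,3,0,0,0,-1],
  [0,1.6,3,0,0,0,-1],
  [0,1.6,3,0,0,0,-1],
  [0,1.6,3,0,0,0,-1],
  [0,1.6,3,0,0,0,-1],
  [0,1.6,3,0,0,0,-1],
  [0,1.6,3,0,0,0,0],
  [0,1.6,3,0,0,0,0],
  [0,1.6,3,0,0,0,0],
  [0,1.6,3,0,0,0,0],
  [0,1.6,3,0,0,0,0],
  [0,1.6,3,0,0,0,0],
  [0,1.6,3,0,0,0,0],
  [0,1.6,3,0,0,0,0],
  [0,0.8,1.5,0,0,0,0],
  [0,0,0,0,0,0,0],
])

```text
clock: 2.17
eef_pos: [460.0, -95.6, 231.6]
tool_rot: [-2.531, 1.568, 0.721]
force: [-0.4, 0.6, 0.6]
width: -0.0
```

Request:
arm_command([
  [0,0.7,1.4,0,0,0,0],
  [0,1.3,2.8,0,0,0,0],
  [0,1.3,2.8,0,0,0,0],
  [0,1.3,2.8,0,0,0,0],
  [0,1.3,2.8,0,0,0,0],
  [0,1.3,2.8,0,0,0,0],
  [0,1.3,2.8,0,0,0,0],
  [0,1.0,2.1,-1,0,0,0],
  [0,0.6,1.1,-2,0,0,0],
  [0,0,0,-3,0,0,0],
  [0,0,0,-3,0,0,0],
  [0,0,0,-2,0,0,0],
  [0,0,0,-1,0,0,0],
  [0,0,0,0,0,0,0],
  [0,0,0,0,0,0,0],
])

```text
clock: 3.42
eef_pos: [559.0, 113.1, 111.7]
tool_rot: [2.208, 1.57, -0.832]
force: [0.2, 0.3, 0.9]
width: 0.0
```

Run:
```python
from h import *
from scipy.spatial.transform import Rotation as R
for n in("top","side"): cv2.imwrite(f"pics/{n}1.png",ctrl.get_image(n))
s=ctrl.read_state();m=R.from_euler("xyz",s["tool_rot"]).as_matrix();print(m.round(3),s["clock"],s["eef_pos"],s["width"])
print(proj("side",s["eef_pos"]))
im=cv2.imread("pics/side1.png");cv2.imwrite("pics/s1.png",cv2.resize(im[120:300,230:450],None,fx=3.3,fy=3.3,interpolation=cv2.INTER_CUBIC))
```

```text
[[ 0.003  0.102 -0.995]
 [ 0.001 -0.995 -0.102]
 [-1.    -0.    -0.003]] 3.5167 [559.89611238 113.61234287 112.82204305] -0.30383963799256963
(np.float64(305.4220475844652), np.float64(222.6341870457934))
```

View pics/s1.png

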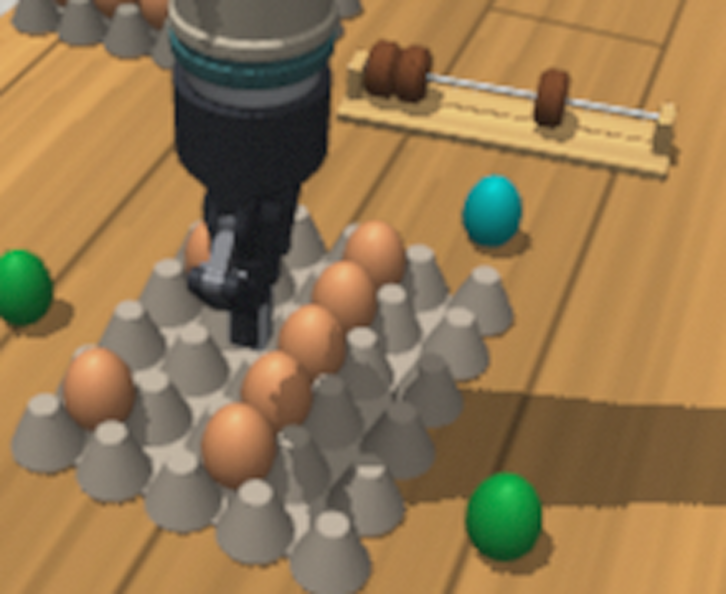

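View pics/top1.png

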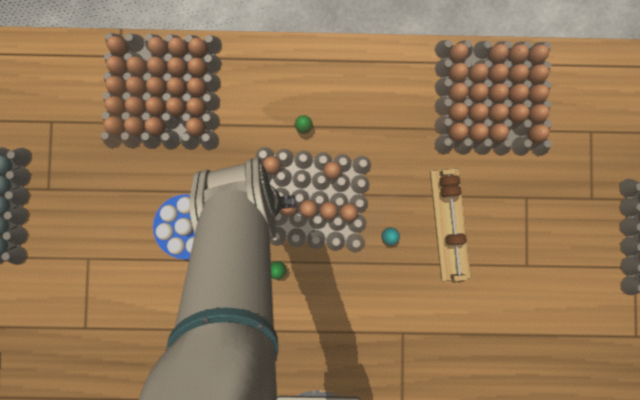

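Request:
arm_command([
  [0,0,0.7,0,0,0,0],
  [0,0.1,0.8,0,0,0,0],
  [0,0,0,-1,0,0,0],
  [0,0,0,-1,0,0,0],
  [0,0,0,-0.6,0,0,0],
  [0,0,0,0,0,0,0],
  [0,0,0,0,0,0,0],
])

```text
clock: 4.1
eef_pos: [559.0, 128.2, 84.4]
tool_rot: [0.298, 1.569, -2.742]
force: [0.9, 0.1, 1.3]
width: 0.3
```

Run:
```python
from h import *
im=ctrl.get_image("side");s=ctrl.read_state();print(s["eef_pos"],s["clock"])
cv2.imwrite("pics/s2.png",cv2.resize(im[120:300,230:450],None,fx=3.3,fy=3.3,interpolation=cv2.INTER_CUBIC))
```

```text
[559.45288248 128.35269242  84.85506706] 4.15
```

View pics/s2.png

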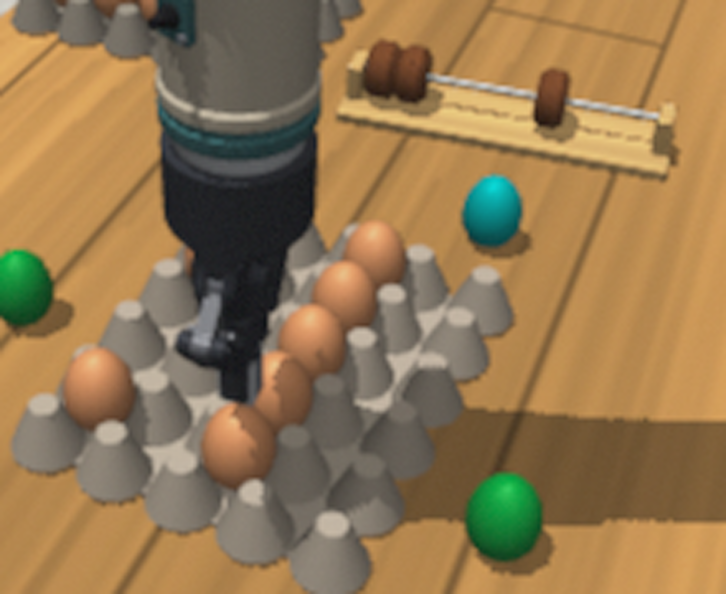

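Request:
arm_command([
  [0,0.1,0,0.1,0,0,0],
  [0,0,0,0,0,0,0],
  [0,0,0,0,0,0,0],
  [0,0,0,0,0,0,0],
  [0,0,0,0,0,0,0],
  [0,0,0,0,0,0,0],
  [0,0,0,0,0,0,0],
])

```text
clock: 4.73
eef_pos: [560.7, 128.7, 86.4]
tool_rot: [3.109, 1.571, 0.07]
force: [-0.3, 1.4, 0.3]
width: 0.2
```

Request:
arm_command([
  [0,-0.1,-1.2,0,0,0,0],
  [0,-0.1,-1.2,0,0,0,0],
  [0,-0.1,-1.2,0,0,0,0],
  [0,0,-1.2,0,0,0,0],
  [0,0,0,0,0,0,0],
  [0,0,0,0,0,0,0],
  [0,0,0,0,0,0,0],
  [0,0,0,0,0,0,0],
  [0,0,0,0,0,0,0],
  [0,0,0,0,0,0,0],
  [0,0,0,0,0,0,0],
  [0,0,0,0,0,0,0],
])

```text
clock: 5.73
eef_pos: [557.6, 81.1, 86.3]
tool_rot: [-2.131, 1.571, 1.113]
force: [0.3, 0.7, -0.8]
width: -0.1
```

Target was (557.3, 80.2), so this is good. On to egg2 (553.8, 32.4).

Request:
arm_command([
  [0,-0.1,-1.2,0,0,0,0],
  [0,-0.1,-1.2,0,0,0,0],
  [0,-0.1,-1.2,0,0,0,0],
  [0,-0.1,-1.2,0,0,0,0],
  [0,0,0,0,0,0,0],
  [0,0,0,0,0,0,0],
  [0,0,0,0,0,0,0],
  [0,0,0,0,0,0,0],
  [0,0,0,0,0,0,0],
  [0,0,0,0,0,0,0],
  [0,0,0,0,0,0,0],
  [0,0,0,0,0,0,0],
])

```text
clock: 6.73
eef_pos: [553.7, 33.1, 86.3]
tool_rot: [-2.488, 1.571, 0.757]
force: [0.1, 0.3, 0.2]
width: 0.0
```

Request:
arm_command([
  [0,-0.1,-1.2,0,0,0,0],
  [0,-0.1,-1.2,0,0,0,0],
  [0,-0.1,-1.2,0,0,0,0],
  [0,0,-1.2,0,0,0,0],
  [0,0,0,0,0,0,0],
  [0,0,0,0,0,0,0],
  [0,0,0,0,0,0,0],
  [0,0,0,0,0,0,0],
  [0,0,0,0,0,0,0],
  [0,0,0,0,0,0,0],
  [0,0,0,0,0,0,0],
  [0,0,0,0,0,0,0],
])

```text
clock: 7.73
eef_pos: [550.7, -14.9, 86.3]
tool_rot: [-2.249, 1.571, 0.995]
force: [0.3, 0.4, 0.4]
width: -0.1
```

Request:
arm_command([
  [0,-0.1,-1.2,0,0,0,0],
  [0,-0.1,-1.2,0,0,0,0],
  [0,-0.1,-1.2,0,0,0,0],
  [0,0,-1.2,0,0,0,0],
  [0,0,0,0,0,0,0],
  [0,0,0,0,0,0,0],
  [0,0,0,0,0,0,0],
  [0,0,0,0,0,0,0],
  [0,0,0,0,0,0,0],
  [0,0,0,0,0,0,0],
  [0,0,0,0,0,0,0],
  [0,0,0,0,0,0,0],
])

```text
clock: 8.73
eef_pos: [547.7, -62.9, 86.3]
tool_rot: [-1.871, 1.571, 1.374]
force: [-0.6, -0.5, 0.2]
width: -0.4
```

Run:
```python
from h import *
im=ctrl.get_image("side");s=ctrl.read_state();print(s["eef_pos"],s["clock"])
cv2.imwrite("pics/s3.png",cv2.resize(im[120:300,230:450],None,fx=3.3,fy=3.3,interpolation=cv2.INTER_CUBIC))
```

```text
[547.65481135 -63.01174461  86.28764596] 8.7833
```

View pics/s3.png

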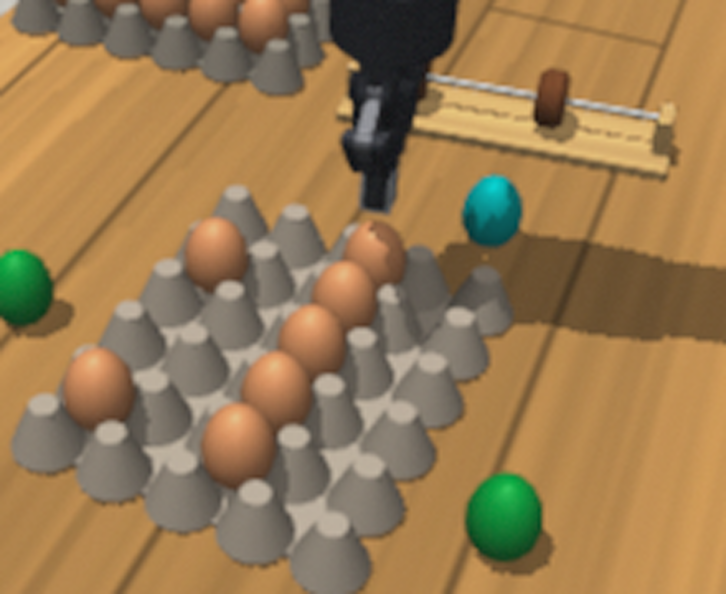

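Request:
arm_command([
  [0,0,0,2,0,0,0],
  [0,0,0,3,0,0,0],
  [0,-0.5,-1.3,1,0,0,0],
  [0,-1,-2.6,0,0,0,0],
  [0,-1,-2.6,0,0,0,0],
  [0,-1,-2.6,0,0,0,0],
  [0,-1,-2.6,0,0,0,0],
  [0,-1,-2.6,0,0,0,0],
  [0,-1,-2.6,0,0,0,0],
  [0,-1,-2.6,0,0,0,0],
  [0,-1,-2.6,0,0,0,0],
  [0,-1,-2.5,0,0,0,0],
  [0,-0.5,-1.2,0,0,0,0],
  [0,0,0,-2,0,0,0],
  [0,0,0,-2,0,0,0],
  [0,0,0,-1,0,0,0],
  [0,0,0,0,0,0,0],
  [0,0,0,0,0,0,0],
])

```text
clock: 10.28
eef_pos: [447.9, -320.4, 96.1]
tool_rot: [-1.042, 1.57, 2.203]
force: [0.1, 0.1, 0.1]
width: 0.2
```

Run:
```python
from h import *
for n in("side","top"):
    im=ctrl.get_image(n)
    c=im[100:200,330:450] if n=="side" else im[160:290,420:490]
    cv2.imwrite(f"pics/{n}4.png",cv2.resize(c,None,fx=5 if n=="side" else 4.5,fy=5 if n=="side" else 4.5,interpolation=cv2.INTER_CUBIC))
s=ctrl.read_state();print(s["eef_pos"],s["clock"])
```

```text
[ 448.55569725 -321.09995727   97.13766024] 10.3833
```

View pics/side4.png

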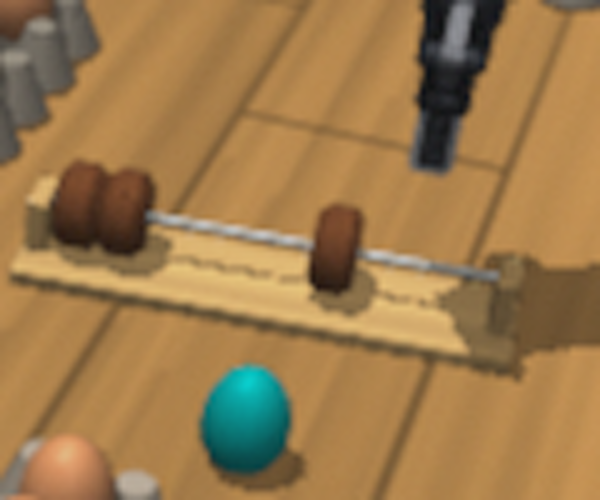

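View pics/top4.png

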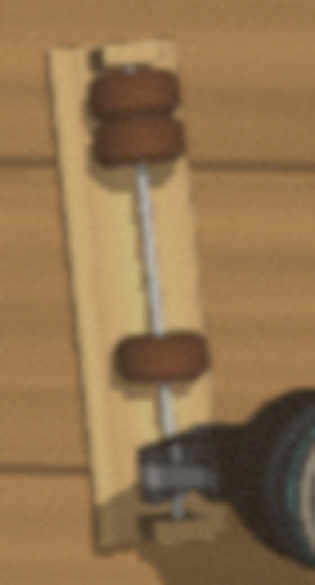

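Request:
arm_command([
  [0,0,0,-1.5,0,0,0],
  [0,0,0,-1.5,0,0,0],
  [0,0,0,-1.5,0,0,0],
  [0,0,0,-0.6,0,0,0],
  [0,0,0,0,0,0,0],
  [0,0,0,0,0,0,0],
  [0,0.5,0.05,0,0,0,0],
  [0,0.5,0.05,0,0,0,0],
  [0,0.5,0.05,0,0,0,0],
  [0,0.5,0.05,0,0,0,0],
  [0,0.5,0.05,0,0,0,0],
  [0,0.5,0.05,0,0,0,0],
  [0,0,0,0,0,0,0],
])

```text
clock: 11.47
eef_pos: [479.3, -318.0, 45.4]
tool_rot: [2.864, 1.569, -0.174]
force: [0.1, -0.6, -0.2]
width: -0.1
```

Run:
```python
from h import *
im=ctrl.get_image("side");c=im[100:200,330:450];cv2.imwrite("pics/side5.png",cv2.resize(c,None,fx=5,fy=5,interpolation=cv2.INTER_CUBIC))
s=ctrl.read_state();print(s["eef_pos"],s["clock"],s["force"])
```

```text
[ 478.61066852 -318.02405462   45.29988431] 11.5167 [ 0.71837166 -0.02433626 -0.16707992]
```

View pics/side5.png

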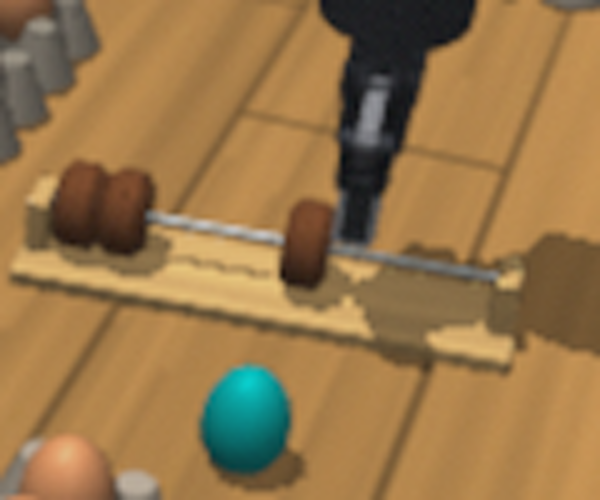

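Request:
arm_command([
  [0,0.5,0.05,0,0,0,0],
  [0,0.5,0.05,0,0,0,0],
  [0,0.5,0.05,0,0,0,0],
  [0,0.5,0.05,0,0,0,0],
  [0,0.5,0.05,0,0,0,0],
  [0,0.5,0.05,0,0,0,0],
  [0,0.5,0.05,0,0,0,0],
  [0,0.5,0.05,0,0,0,0],
  [0,0.5,0.05,0,0,0,0],
  [0,0.5,0.05,0,0,0,0],
  [0,0.5,0.05,0,0,0,0],
  [0,0.5,0.05,0,0,0,0],
  [0,0.4,0.05,0,0,0,0],
  [0,0.2,0,0,0,0,0],
  [0,0,0,0,0,0,0],
  [0,0,0,0,0,0,0],
])

```text
clock: 12.85
eef_pos: [544.2, -312.1, 45.5]
tool_rot: [2.514, 1.569, -0.526]
force: [0.0, -1.0, 0.3]
width: 0.0
```

Run:
```python
from h import *
im=ctrl.get_image("side");c=im[100:200,330:450];cv2.imwrite("pics/side6.png",cv2.resize(c,None,fx=5,fy=5,interpolation=cv2.INTER_CUBIC))
s=ctrl.read_state();print(s["eef_pos"],s["clock"],s["force"])
```

```text
[ 543.9985312  -312.17534469   45.50224024] 12.9 [0.21131607 0.07556523 0.03703561]
```

View pics/side6.png

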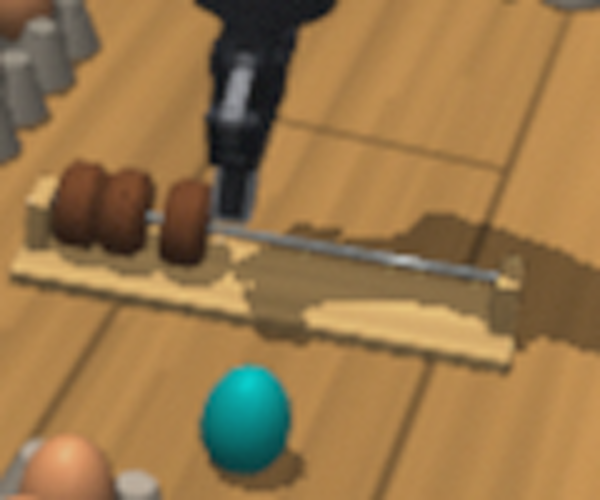

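Request:
arm_command([
  [0,0.2,0.02,0,0,0,0],
  [0,0.2,0.02,0,0,0,0],
  [0,0.2,0.02,0,0,0,0],
  [0,0.1,0.01,0,0,0,0],
  [0,0.1,0.01,0,0,0,0],
  [0,0,0,0,0,0,0],
  [0,0,0,0,0,0,0],
])

```text
clock: 13.48
eef_pos: [551.9, -310.8, 45.3]
tool_rot: [-2.925, 1.57, 0.319]
force: [-0.5, -0.1, -0.5]
width: -0.2
```

Request:
arm_command([
  [0,0.1,0.01,0,0,0,0],
  [0,0,0,0,0,0,0],
  [0,0,0,0,0,0,0],
])

```text
clock: 13.73
eef_pos: [552.7, -310.7, 45.3]
tool_rot: [-1.793, 1.571, 1.451]
force: [-0.7, -1.1, 0.9]
width: -0.0
```

Request:
arm_command([
  [0,0.1,0.01,0,0,0,0],
  [0,0,0,0,0,0,0],
  [0,0,0,0,0,0,0],
])

```text
clock: 13.98
eef_pos: [553.7, -310.6, 45.3]
tool_rot: [-1.983, 1.571, 1.261]
force: [-1.4, 1.0, -0.1]
width: 0.1
```

Request:
arm_command([
  [0,0.1,0.01,0,0,0,0],
  [0,0,0,0,0,0,0],
  [0,0,0,0,0,0,0],
])

```text
clock: 14.23
eef_pos: [554.2, -310.6, 45.2]
tool_rot: [-0.428, 1.57, 2.816]
force: [-2.1, 1.2, 0.4]
width: -0.2
```

Run:
```python
from h import *
im=ctrl.get_image("side");c=im[120:170,330:400];cv2.imwrite("pics/side7.png",cv2.resize(c,None,fx=9,fy=9,interpolation=cv2.INTER_CUBIC))
s=ctrl.read_state();print(s["eef_pos"],s["clock"],s["force"])
```

```text
[ 554.26354709 -310.54779664   45.25292844] 14.2833 [-1.66837844 -0.05394439  1.55607736]
```

View pics/side7.png

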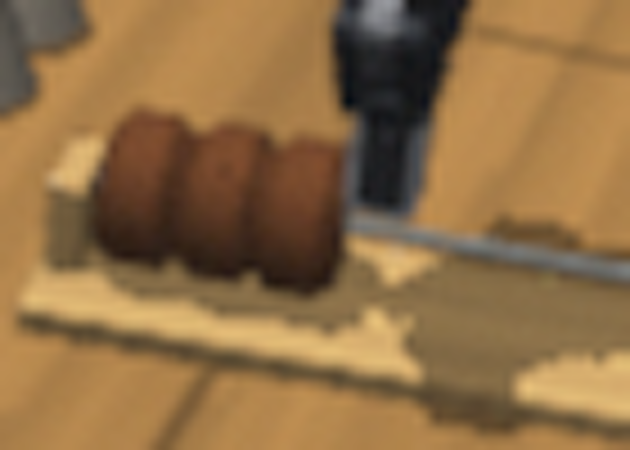

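Request:
arm_command([
  [0,0.1,0.01,0,0,0,0],
  [0,0,0,0,0,0,0],
  [0,0,0,0,0,0,0],
])

```text
clock: 14.53
eef_pos: [554.3, -310.6, 45.2]
tool_rot: [-0.279, 1.568, 2.964]
force: [-5.3, 0.4, 3.8]
width: -0.0
```

Request:
arm_command([
  [0,0.1,0.01,0,0,0,0],
  [0,0,0,0,0,0,0],
  [0,0,0,0,0,0,0],
])

```text
clock: 14.78
eef_pos: [554.4, -310.6, 45.2]
tool_rot: [-0.249, 1.567, 2.994]
force: [-6.5, 0.2, 5.1]
width: -0.1
```

The tip has stopped at x = 554.4 while the force rises, so the bead is hard against its neighbours. Backing off along the rod, then up.

Request:
arm_command([
  [0,-0.2,-0.02,0,0,0,0],
  [0,-0.4,-0.04,0,0,0,0],
  [0,-1,-0.1,0,0,0,0],
  [0,-1,-0.1,0,0,0,0],
  [0,0,0,0,0,0,0],
  [0,0,0,1,0,0,0],
  [0,0,0,2,0,0,0],
  [0,0,0,3,0,0,0],
  [0,0,0,3,0,0,0],
  [0,-2,-1,1,0,0,0],
  [0,-3,-1,0,0,0,0],
  [0,-3,-1,0,0,0,0],
  [0,0,0,0,0,0,0],
  [0,0,0,0,0,0,0],
])

```text
clock: 15.95
eef_pos: [449.4, -344.6, 146.5]
tool_rot: [1.945, 1.569, -1.098]
force: [0.9, 0.2, 0.0]
width: 0.1
```

Run:
```python
from h import *
for n in("side","top"):cv2.imwrite(f"pics/{n}8.png",ctrl.get_image(n))
im=cv2.imread("pics/side8.png");c=im[120:170,330:400];cv2.imwrite("pics/side8c.png",cv2.resize(c,None,fx=9,fy=9,interpolation=cv2.INTER_CUBIC))
im=cv2.imread("pics/top8.png");c=im[160:290,420:490];cv2.imwrite("pics/top8c.png",cv2.resize(c,None,fx=4.5,fy=4.5,interpolation=cv2.INTER_CUBIC))
s=ctrl.read_state();print(s["eef_pos"],s["clock"],s["force"])
```

```text
[ 452.103815   -343.00398531  146.12266714] 16.05 [-0.28060838 -0.07174932  0.98755204]
```

View pics/side8c.png

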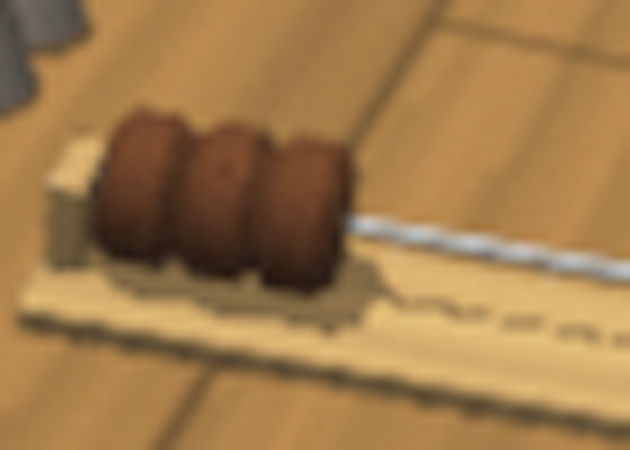

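View pics/top8c.png

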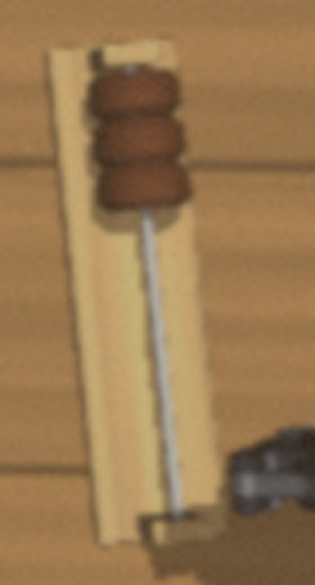

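View pics/side8.png

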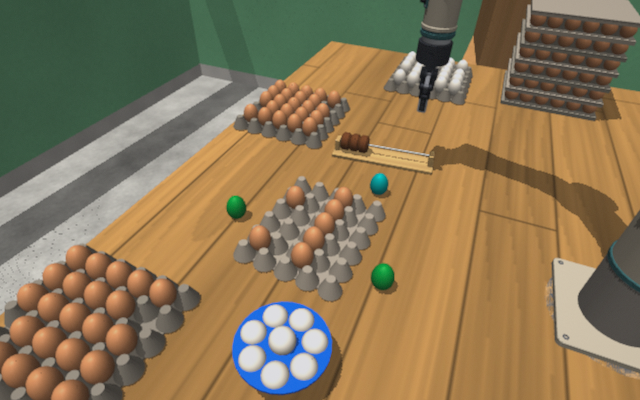

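The three beads sit together (top crop rows 95, 138 and 185), the eggs and basket are where they were, and the arm is clear.

```bash
python3 -c "
from cell import ctrl
print(ctrl.finish_job())"
```

```text
the job is handed in; nothing more can be done
None
```

I counted the five eggs and slid the free bead up against the two counted ones. The job was handed in at about 16 s of the 54 s allowed.

- **Counting:** I pointed with shut fingers at egg0 through egg4, from the left end towards the tally on the right. The tips were about 15 mm above each egg and paused over half a second on each. By the measured tool position they were within about 1 mm of where I had worked out each egg to be.
- **Tally:** I pushed the bead with the fingertips until they stopped moving at x = 554.4 mm and the push force rose to about 6.5 N. Then I backed off and lifted the arm clear.
- **Last checks:** The final pictures show the three beads together. The row, the two far-row eggs, the look-alikes and the basket are where they were. The force reading was back to noise level with the robot touching nothing. No check failed.
- **Small disagreement:** The network's positions for the eggs and the bead differed by about 10 mm between the two cameras. I used my own pixel measurements instead, and these matched both pictures.

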